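# Crack open a sealed slide dry box and hold it ajar

## Robot

A 6-joint arm with a two-finger parallel gripper is mounted at the origin on the work surface. World frame = base frame: x ahead of the robot, y to its left, z up, the work surface at z = 0. Lengths are in mm, angles in rad, forces in N, time in s.
With the tool pointing down it reaches from about 350 to 975 mm from the base axis. Payload 7.1 kg.
Tool frame: the origin (TCP) lies between the finger pads; the fingertips stand 8 mm ahead of it and the grasp point (between the pads) lies 11 mm behind it (ctrl.tips_ahead is the distance from the TCP to the fingertips, in mm); y points along the fingers, z is the direction in which the jaws open and shut, and the axes are right-handed (so a half turn about y gives the same grasp; the last joint's range is limited). The gripper opens to 88 mm and grips with 3 to 60 N. Pads are 20 mm wide; open, the fingers measure 115 mm over their backs; the gripper's body (75 mm by 178 mm) begins 61 mm behind the grasp point.
Start: joints at [-1.192, 0.423, 1.63, -0, 1.089, -0.019], TCP at [242.135, -576.173, 230.675] pointing down, gripper open.
Joint ranges: [-3, 3], [-0.9, 2.11], [0.09, 2.58], [-1.31, 4.45], [0.11, 2.69], [-2.54, 2.54]. Speed limits (rad/s): [2.39, 2.39, 3.01, 3.14, 3.14, 3.14].

## Interface

Orientations are given as a rotation vector (axis times angle).
In Python, from workcell import ctrl gives the robot as it stands.
- The arm moves only by the shell command python3 -m creep 'ROWS'. ROWS is JSON, a list of rows, each an object of numbers: "tx", "ty", "tz": the shift along the world's x, y, z in mm; "rx", "ry", "rz": the turn, a rotation vector about the world's x, y, z in rad; "fingers": the closure in counts, from 0 (fully open) to 255 (shut). A call has 1 to 10 rows; each row is the pose to reach, as a shift and turn from the pose commanded when the call began; what a row does not reach only later rows make up. A row lasts 1/8 s, in which the tool goes at most 62.5 mm and 10.7 degrees, less where a joint would pass 70% of its speed; a pose out of reach is approached as far as the arm can. A call with a gripper value outside its range is refused whole. The fingers move at their own pace and stop on an object; the grip force is fixed at half the most. Time passes only in rows, so rows that repeat a pose let the fingers close. It gives the time, the measured TCP pose, the force and the opening at its end, in the units of the state.
- ctrl.get_obs(): the state, without advancing time (a new reading comes with each control period).
- ctrl.get_image(name): name is "scene" or "top" or "wrist"; returns a dict with "pixels" (384x512x3 uint8, blue, green, red), "intrinsics" (3x3 intrinsics, pixels), "rvec" (rotation vector, rad) and "tvec" (3), from world to camera coordinates, as OpenCV has them. Camera axes: x right, y down, z forward; pixel columns grow to the right and rows downward; lengths in mm; the calibration is good to about 2 mm. A picture is of the moment at which its call begins. There is no depth.
- ctrl.close_job(): hands the job in, once; it reports no verdict.
The state is a dict: "t": time; "qpos": joint angles; "qvel": joint speeds; "joint_torque": joint torques, N m; "ee_pos": TCP position; "orientation": TCP orientation; "ft_force": force on the tool from outside, world axes, zero at the start; "moment": the same for the moment, N m; "width": finger opening in mm.
Only numpy, scipy, OpenCV 4.12 (cv2) and the standard library are available. Lean on these libraries where they do the work, as an engineer would, in place of code of your own. Each camera call takes 0.05 s, during which the arm holds its last target.

## Task

Take the loose steel hold-down bar off the lid of the slide dry box and lay it to rest, level, in both notches of the two-notch metal stand, then let go of it. Only then pull the lid straight up by its handle until its sticky seal lets go, and finish still holding it level over the box with a gap of three centimetres, carried by your grip alone; never let it fly up beyond six centimetres. Leave the dishes and the other things on the bench where they are.

Things in the scene. Friction and masses are not known exactly. Their poses are not given: they have to be found in the camera images.
- dry_box: White plastic box 200 x 240 x 90 mm high, fixed to the bench, under a flat grey lid 208 x 248 x 8 mm. Origin: centre of its underside; x front to rear, y along the lid's handle, z up. Walls 6 mm.
- lid: The lid: a loose, press-in plate, 0.4 kg, whose 22 mm deep plug sits inside the box. Origin: centre of the plate's underside (90 mm above the bench when shut); axes as the box. The seal holds it back: about 13 to 18 N upward on the handle in all, most at 2 to 5 mm of lift; it gives way by 9 mm, then pushes the lid up with up to 9 N until 18 mm; from there only its weight (about 4 N) remains.
- handle_mid (a point): Middle of the lid's steel handle: a level square bar 12 x 12 mm, 80 mm long along y, over the middle of the lid on two 10 mm posts at y = +35 and -35 mm (60 mm free between them). This point is 32 mm above the lid's upper face, 130 mm above the bench when shut; axes as the lid.
- handle_home (a point): Where the handle's middle is when the lid is fully shut (fixed to the box): the lid's gap is the height of handle_mid over this point.
- bar_mid (a point): Centre of the loose hold-down bar: plain round steel rod 14 mm thick, 200 mm long along its own y axis, about 0.24 kg. At the start it lies in two V notches on the lid (75 mm in front of the handle, at y = +65 and -65 mm, 12 mm thick, 28 mm wide, tops 32 mm above the lid's face), its centre about 28 mm above the lid's upper face.
- rest_mid (a point): Where the bar's centre is when it lies in the stand, along this frame's y axis: mid-way between the two notches, 60 mm above the bench. The stand is a fixed aluminium plate 60 x 170 x 10 mm with two posts at y = +65 and -65 mm, each topped by a V notch 12 mm thick along y, 28 mm wide, its bottom 50 mm and its tops 64 mm above the bench.
- dish_a: Bystander: closed round culture dish, 90 mm across, 15 mm high, about 0.1 m in front of the stand. Origin: centre of its underside.
- dish_b: Bystander: closed round culture dish, 90 mm across, 15 mm high, left of the work, the nearer of two. Origin: centre of its underside.
- dish_c: Bystander: closed round culture dish, 90 mm across, 15 mm high, left of the work, the farther of two. Origin: centre of its underside.
- oil_bottle: Bystander: small amber bottle 28 mm across, 60 mm high, behind the stand (about 0.1 m). Origin: centre of its underside.
- slide_box: Bystander: flat slide case about 92 x 102 x 35 mm at the right of the bench. Origin: centre of its underside.
- beaker: Bystander: glass beaker 70 mm across, 85 mm high, at the robot's right. Origin: centre of its underside.
- forceps: Bystander: steel forceps about 125 mm long lying flat at the robot's left. Origin: middle of its underside.
There are look-alikes about, which are no part of the job. Of the things shaped like the part that bears rest_mid, the aluminium one is meant. What is shaped like the part that bears bar_mid but green is not meant.

How it is judged (in metres and radians):
On the way, in this order (a step that is already met when the one before it is completed fails the run):
1. the bar lies released and level in both notches of the stand, the lid still shut (z of bar_mid in the frame of rest_mid between -0.004 and 0.004 m and x of bar_mid in the frame of rest_mid between -0.005 and 0.005 m and y of bar_mid in the frame of rest_mid between -0.029 and 0.029 m and angle between the y axis of bar_mid and the y axis of rest_mid, either way round below 0.05 rad and contact force between bar and the fingers below 0.1 N and z of handle_mid in the frame of handle_home below 0.004 m), for 0.2 s.
2. the seal is broken and the lid is ajar, held by its handle (z of handle_mid in the frame of handle_home between 0.021 and 0.042 m and contact force between the fingers and lid above 0.5 N and contact force between lid and dry_box below 0.2 N and horizontal distance between handle_mid and handle_home below 0.02 m and angle between handle_mid's own z axis and vertical below 0.2 rad), for 0.2 s.
At the end, for the whole second after the job is handed in: The bar rests, let go, in both notches of the stand (4 mm in height, 5 mm across, 29 mm along, 0.05 rad); the fingers hold the still lid 21 to 42 mm above its shut place, not touching the box, within 20 mm sideways and 0.2 rad of level (all of step 2 and z of bar_mid in the frame of rest_mid between -0.004 and 0.004 m and x of bar_mid in the frame of rest_mid between -0.005 and 0.005 m and y of bar_mid in the frame of rest_mid between -0.029 and 0.029 m and angle between the y axis of bar_mid and the y axis of rest_mid, either way round below 0.05 rad and contact force between bar and the fingers below 0.1 N and linear speed of each of lid, bar below 0.02 m/s); the arm keeps its last pose, push and grip.
It fails at once if the lid flew up beyond six centimetres (z of handle_mid in the frame of handle_home above 0.06 m).
It fails at once if the lid was pulled open before the bar lay in the stand (z of handle_mid in the frame of handle_home above 0.009 m and distance between bar_mid and rest_mid above 0.035 m).
It fails at once if a bystander was moved by more than 3 cm (distance of any of dish_a, dish_b, dish_c, oil_bottle, slide_box, beaker, forceps from where it was at the start of the episode above 0.03 m).
It also fails if it takes over 58 s, if anything falls off the work surface, if the arm or the gripper's body presses on something with over 40 N, if the wrist force passes 120 N, or if a joint passes its speed limit or range.

## Working session

There is one attempt and no reset: what is moved stays moved. The work goes in short steps, Python scripts to look and compute and a shell command to move; the robot and the scene stay as the last step left them, time stands still between calls to the robot, and variables do not carry over. Pictures are saved under pics/ and viewed, and the job is handed in when it is done.

```bash
ls; mkdir -p pics
cat > h.py <<'E'
import numpy as np, cv2
from workcell import ctrl
def grab(n,f):
    d=ctrl.get_image(n); p=np.ascontiguousarray(d["pixels"]); cv2.imwrite("pics/"+f,p)
    np.savez("pics/"+f[:-4]+".npz",p=p,K=d["intrinsics"],r=d["rvec"],t=d["tvec"]); return d
def load(f):
    d=np.load("pics/"+f+".npz"); return d["p"],d["K"],d["r"].astype(float),d["t"].astype(float)
def ray(f,u,v):
    p,K,r,t=load(f); R=cv2.Rodrigues(r)[0]; c=-R.T@t.ravel()
    return c,R.T@np.linalg.inv(K)@np.array([u,v,1.])
def onz(f,u,v,z):
    c,d=ray(f,u,v); return c+d*(z-c[2])/d[2]
def proj(f,P):
    p,K,r,t=load(f); return cv2.projectPoints(np.array(P,float).reshape(-1,3),r,t,K,None)[0].reshape(-1,2)
E
python3 - <<'E'
from h import *
o=ctrl.get_obs(); print(o)
for n in ("scene","top","wrist"):
    d=grab(n,n+"0.png"); print(n,d["intrinsics"],d["rvec"],d["tvec"])
E
```

```text
pics
{'t': 0.0, 'qpos': array([-1.19199633e+00,  4.23858748e-01,  1.63065025e+00, -4.75025680e-08,
        1.08857769e+00, -1.89737741e-02]), 'qvel': array([ 0.00060061,  0.00073561,  0.00190309, -0.00080241, -0.00059659,
       -0.00113541]), 'joint_torque': array([-3.73855855e-04, -5.44631839e+01, -2.73673064e+01,  6.43292419e-02,
        2.26987054e-02, -1.35612931e-04]), 'ee_pos': array([ 241.95138108, -575.70551119,  229.90611339]), 'orientation': array([-0.40399716,  2.00458323, -2.00157967]), 'ft_force': array([-0.5279224 ,  0.01079379,  0.10086256]), 'moment': array([-0.00827273,  0.03202644, -0.02064519]), 'width': 87.911621981892}
scene [[460.86351271   0.         257.09064826]
 [  0.         460.86351271 188.84990771]
 [  0.           0.           1.        ]] [ 1.32585198  2.2055445  -0.95580645] [ 271.30531217 -258.95989452 1750.16120103]
top [[377.87222194   0.         260.35789377]
 [  0.         377.87222194 193.30108103]
 [  0.           0.           1.        ]] [ 2.16175631 -2.22148685  0.08570264] [  10.77548423  509.60277316 1519.21615812]
wrist [[284.72597658   0.         253.63199635]
 [  0.         284.72597658 191.01605657]
 [  0.           0.           1.        ]] [-2.44416306  1.62274074  0.1977197 ] [-625.28526876  -29.12104167  388.93877914]
```

View pics/scene0.png

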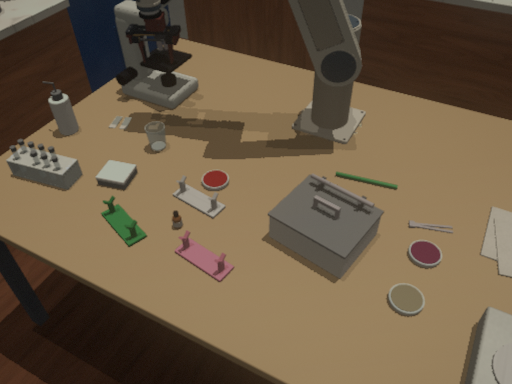

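View pics/top0.png

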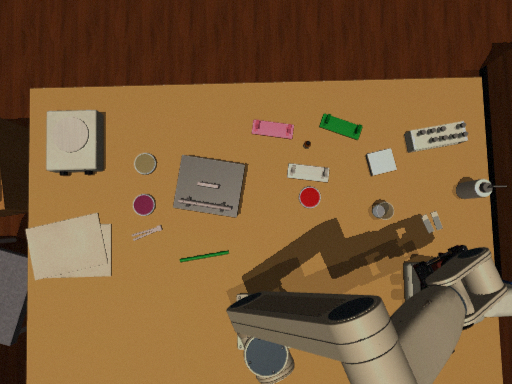

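View pics/wrist0.png

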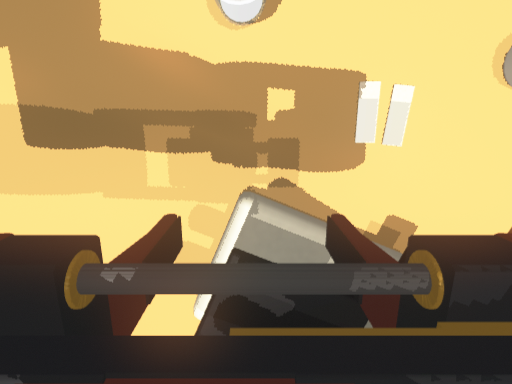

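The scene picture has the box with its lid at (325,222), bar at (340,192), and the aluminium stand at (199,200). The pink and green stands are decoys, and so is the green rod. In the top picture the lid is at (210,186) and the stand at (308,173). I'll zoom in on both.

Run:
```python
from h import *
p=load("top0")[0]
a=cv2.resize(p[145:225,165:255],None,fx=6,fy=6,interpolation=cv2.INTER_CUBIC); cv2.imwrite("pics/za.png",a)
b=cv2.resize(p[155:195,280:340],None,fx=10,fy=10,interpolation=cv2.INTER_CUBIC); cv2.imwrite("pics/zb.png",b)
s=load("scene0")[0]
c=cv2.resize(s[170:275,165:390],None,fx=3.5,fy=3.5,interpolation=cv2.INTER_CUBIC); cv2.imwrite("pics/zc.png",c)
```

```text
(no output)
```

View pics/za.png

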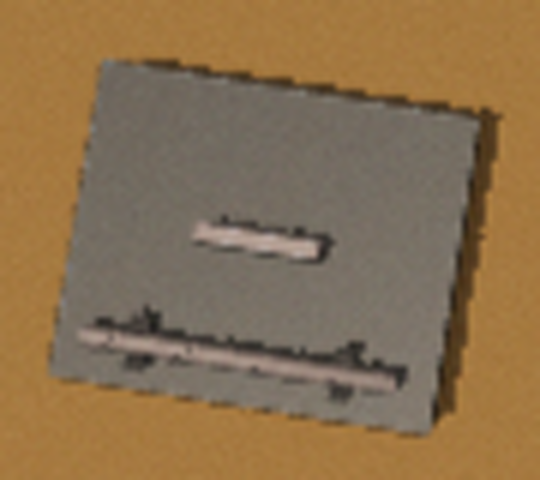

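View pics/zb.png

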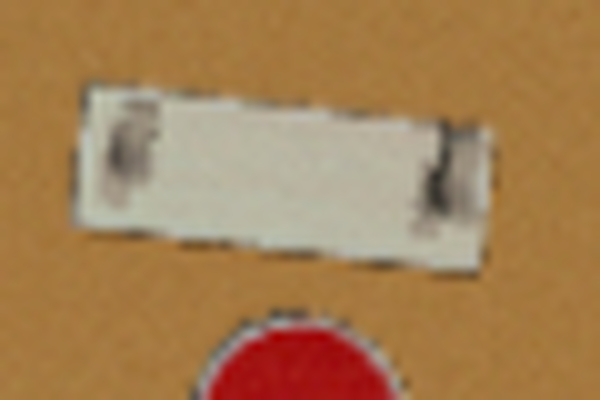

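View pics/zc.png

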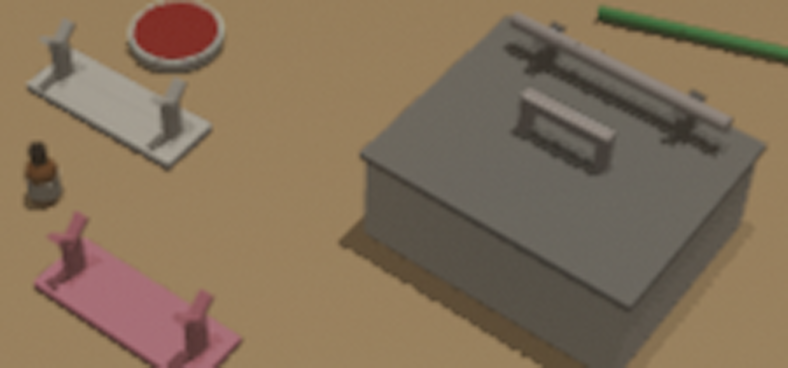

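The zooms show the lid's handle at about (208.5,185) in the top picture, the bar running from (178,200) to (232,208), and the stand plate's corners. I'll measure them with masks.

```bash
cat > m.py <<'E'
from h import *
p=load("top0")[0].astype(int)
hsv=cv2.cvtColor(p.astype(np.uint8),cv2.COLOR_BGR2HSV)
def quad(box,z,smax,vmin,vmax,close=5):
    x0,y0,x1,y1=box; s=hsv[y0:y1,x0:x1]
    m=((s[...,1]<smax)&(s[...,2]>vmin)&(s[...,2]<vmax)).astype(np.uint8)
    if close: m=cv2.morphologyEx(m,cv2.MORPH_CLOSE,np.ones((close,close)))
    c=max(cv2.findContours(m,0,2)[0],key=cv2.contourArea)
    r=cv2.minAreaRect(c); b=cv2.boxPoints(r)+[x0,y0]
    W=np.array([onz("top0",u,v,z) for u,v in b]); e=[W[1]-W[0],W[2]-W[1]]
    ctr=W.mean(0); l=max(e,key=np.linalg.norm)
    yaw=np.degrees(np.arctan2(l[1],l[0]))
    mo=cv2.moments(c); cc=onz("top0",mo["m10"]/mo["m00"]+x0,mo["m01"]/mo["m00"]+y0,z)
    print(box,"ctr",ctr.round(1),cc.round(1),"sizes",[np.linalg.norm(k).round(1) for k in e],"long axis deg",yaw.round(2), b.round(1).tolist())
    return ctr
quad((165,145,260,225),98,110,0,256)
quad((280,155,340,188),10,90,140,256)
quad((192,178,225,190),136,256,145,256,0)
quad((174,197,236,213),126,256,140,256,0)
print(hsv[185,200:218],hsv[165,200])
E
python3 m.py
```

```text
(165, 145, 260, 225) ctr [540.5 195.6  98. ] [539.4 195.4  98. ] sizes [np.float64(209.6), np.float64(250.9)] long axis deg -100.61 [[172.5, 207.1], [181.0, 153.5], [245.0, 163.7], [236.5, 217.3]]
(280, 155, 340, 188) ctr [ 591.  -201.1   10. ] [ 590.9 -200.8   10. ] sizes [np.float64(58.7), np.float64(168.9)] long axis deg -98.26 [[286.8, 177.0], [288.4, 162.9], [329.2, 167.7], [327.5, 181.8]]
(192, 178, 225, 190) ctr [539.4 197.  136. ] [539.1 195.9 136. ] sizes [np.float64(9.9), np.float64(75.9)] long axis deg -101.03 [[196.9, 184.3], [197.4, 181.7], [217.3, 185.1], [216.9, 187.6]]
(174, 197, 236, 213) ctr [446.9 277.4 126. ] [444.4 296.  126. ] sizes [np.float64(15.0), np.float64(93.9)] long axis deg -91.56 [[174.0, 212.0], [174.0, 208.0], [199.0, 208.0], [199.0, 212.0]]
[[ 11  48 132]
 [ 11  41 149]
 [  9  28 171]
 [ 11  29 165]
 [ 10  43 167]
 [ 11  48 170]
 [  9  44 175]
 [ 12  48 177]
 [ 11  44 181]
 [  9  42 181]
 [ 12  47 179]
 [ 11  44 178]
 [ 13  48 176]
 [ 12  44 175]
 [  9  48 176]
 [  9  44 173]
 [ 12  34 171]
 [ 14  40 140]] [ 17  41 112]
```

```bash
cat >> m.py <<'E'
print("----")
s=hsv[195:213,172:240]; m=((s[...,2]>135)&(s[...,1]<75)).astype(np.uint8)
m[0:0]=0
c=max(cv2.findContours(m,0,2)[0],key=cv2.contourArea); b=cv2.boxPoints(cv2.minAreaRect(c))+[172,195]
W=np.array([onz("top0",u,v,130) for u,v in b]); print(b,W.round(1),W.mean(0).round(1),cv2.contourArea(c))
from scipy.spatial.transform import Rotation as Rn
R=Rn.from_rotvec(ctrl.get_obs()["orientation"]).as_matrix(); print(R.round(3))
E
python3 m.py | sed -n '/----/,$p'
```

```text
----
[[177.79729843 201.28378487]
 [178.09729958 199.38378525]
 [230.21892166 207.61351395]
 [229.91892242 209.51351357]] [[480.4 308.8 130. ]
 [487.5 307.6 130. ]
 [451.3 112.8 130. ]
 [444.2 114.  130. ]] [465.8 210.8 130. ] 45.0
[[-0.922 -0.     0.387]
 [-0.387  0.001 -0.922]
 [ 0.    -1.    -0.001]]
```

```bash
python3 -m creep '[{"tx":22,"ty":50,"rz":0.06,"fingers":0},{"tx":48,"ty":100,"rz":0.12,"fingers":0},{"tx":76,"ty":150,"rz":0.18,"fingers":0},{"tx":105,"ty":200,"rz":0.25,"fingers":0},{"tx":130,"ty":250,"rz":0.32,"fingers":0},{"tx":150,"ty":305,"rz":0.39,"fingers":0},{"tx":165,"ty":360,"rz":0.46,"fingers":0},{"tx":178,"ty":415,"rz":0.53,"fingers":0},{"tx":190,"ty":470,"rz":0.6,"fingers":0},{"tx":200,"ty":525,"rz":0.67,"fingers":0}]'
python3 -m creep '[{"tx":6,"ty":52,"rz":0.06,"fingers":0},{"tx":12,"ty":104,"rz":0.12,"fingers":0},{"tx":17,"ty":156,"rz":0.18,"fingers":0},{"tx":21,"ty":208,"rz":0.25,"fingers":0},{"tx":24,"ty":261,"rz":0.316,"fingers":0},{"tx":24,"ty":261,"rz":0.316,"fingers":0},{"tx":24,"ty":261,"rz":0.316,"fingers":0}]'
python3 - <<'E'
from h import *
d=grab("wrist","w1.png"); grab("top","t1.png"); grab("scene","s1.png"); o=ctrl.get_obs(); print(o)
E
```

```text
{'t': 0.3, 'qpos': array([-1.19199660e+00,  4.23380057e-01,  1.63014097e+00, -3.35166406e-06,
        1.08860534e+00, -1.89962666e-02]), 'qvel': array([ 0.00153361, -0.00228693, -0.00185685,  0.00045585, -0.00218611,
       -0.00253015]), 'joint_torque': array([ 3.43071781e-05, -5.44062960e+01, -2.73542619e+01,  6.43087761e-02,
        2.04330159e-02, -1.04114063e-04]), 'ee_pos': array([ 242.07404557, -576.01654046,  230.4052616 ]), 'orientation': array([-0.40383295,  2.00353631, -2.00246446]), 'ft_force': array([-0.11034895,  0.8280271 ,  0.06464865]), 'moment': array([-0.06005897, -0.00503346,  0.04975408]), 'width': 87.69974301515563}schema error: expected keys tx, ty, tz, rx, ry, rz, fingers
schema error: expected keys tx, ty, tz, rx, ry, rz, fingers
```

View pics/w1.png

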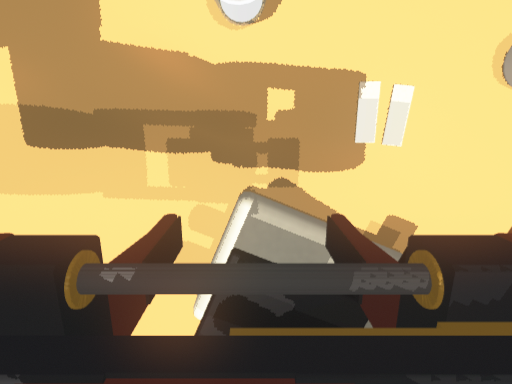

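View pics/s1.png

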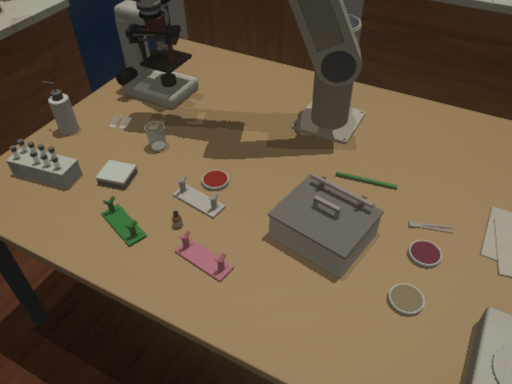

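Both calls were refused because every row needs all the keys, so the pictures are the same as before. I'll send them again with all keys.

```bash
python3 -m creep '[{"tx":22,"ty":50,"tz":0,"rx":0,"ry":0,"rz":0.06,"fingers":0},{"tx":48,"ty":100,"tz":0,"rx":0,"ry":0,"rz":0.12,"fingers":0},{"tx":76,"ty":150,"tz":0,"rx":0,"ry":0,"rz":0.18,"fingers":0},{"tx":105,"ty":200,"tz":0,"rx":0,"ry":0,"rz":0.25,"fingers":0},{"tx":130,"ty":250,"tz":0,"rx":0,"ry":0,"rz":0.32,"fingers":0},{"tx":150,"ty":305,"tz":0,"rx":0,"ry":0,"rz":0.39,"fingers":0},{"tx":165,"ty":360,"tz":0,"rx":0,"ry":0,"rz":0.46,"fingers":0},{"tx":178,"ty":415,"tz":0,"rx":0,"ry":0,"rz":0.53,"fingers":0},{"tx":190,"ty":470,"tz":0,"rx":0,"ry":0,"rz":0.6,"fingers":0},{"tx":200,"ty":525,"tz":0,"rx":0,"ry":0,"rz":0.67,"fingers":0}]'
python3 -m creep '[{"tx":6,"ty":52,"tz":0,"rx":0,"ry":0,"rz":0.06,"fingers":0},{"tx":12,"ty":104,"tz":0,"rx":0,"ry":0,"rz":0.12,"fingers":0},{"tx":17,"ty":156,"tz":0,"rx":0,"ry":0,"rz":0.18,"fingers":0},{"tx":21,"ty":208,"tz":0,"rx":0,"ry":0,"rz":0.25,"fingers":0},{"tx":24,"ty":261,"tz":0,"rx":0,"ry":0,"rz":0.316,"fingers":0},{"tx":24,"ty":261,"tz":0,"rx":0,"ry":0,"rz":0.316,"fingers":0},{"tx":24,"ty":261,"tz":0,"rx":0,"ry":0,"rz":0.316,"fingers":0}]'
python3 - <<'E'
from h import *
d=grab("wrist","w2.png"); grab("scene","s2.png"); o=ctrl.get_obs(); print(o)
E
```

```text
t: 1.55
ee_pos: [442.5, -49.4, 230.9]
orientation: [-0.928, 1.567, -1.568]
ft_force: [1.0, -0.3, -0.5]
width: 87.7
t: 2.42
ee_pos: [465.7, 209.6, 230.5]
orientation: [-1.116, 1.345, -1.346]
ft_force: [0.1, 0.2, -0.8]
width: 88.0
{'t': 2.525, 'qpos': array([ 3.98039942e-01,  2.55750855e-01,  1.87974267e+00, -2.22702770e-04,
        1.00667771e+00,  5.86571234e-01]), 'qvel': array([-8.77810656e-03, -3.67451921e-03, -6.75293534e-05,  4.17964647e-03,
       -3.73975096e-04,  6.72445748e-04]), 'joint_torque': array([ 6.11688551e-01, -4.21390057e+01, -2.57969320e+01,  7.79091963e-02,
       -3.36253596e-02, -1.98239541e-03]), 'ee_pos': array([465.92483216, 208.76189089, 230.57316644]), 'orientation': array([-1.1147665 ,  1.34675292, -1.34677561]), 'ft_force': array([-0.48853473,  0.89307501,  0.04207253]), 'moment': array([-0.07140343, -0.01840839,  0.00120052]), 'width': 87.80593692543685}
```

View pics/w2.png

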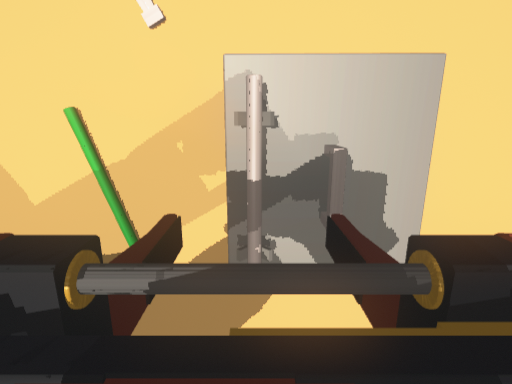

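View pics/s2.png

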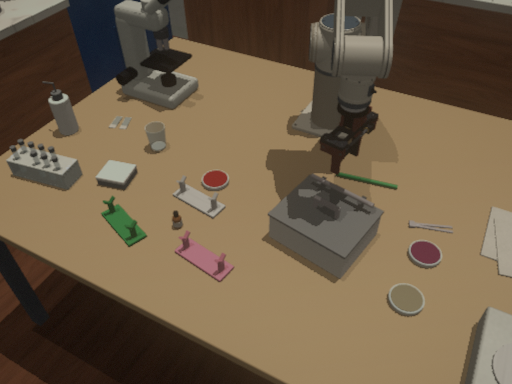

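The wrist picture shows the bar running straight up the image at column 254, midway between the fingers at (175,220) and (335,220). I'll check that with rays.

Run:
```python
from h import *
p=load("w2")[0].astype(int)
for v in (85,95,140,160,180):
    # bar edges from gradient
    print(v,p[v,240:270].sum(1)//3)
for q in [(254,76),(254.5,150),(255,200)]: print(q,onz("w2",*q,133).round(1))
for q in [(225,54),(444,54)]: print(q,onz("w2",*q,98).round(1))
c,s=np.cos(np.radians(-10.7)),np.sin(np.radians(-10.7))
print("pred lid rear/left corners",(540+c*-104-s*124,195.6+s*-104+c*124),(540+c*104-s*124,195.6+s*104+c*124))
```

```text
85 [187 187 186 186 187 186 145 162 177 190 203 215 225 234 235 225 213 199
 183 169 170 152 116 115 115 116 115 200 209 209]
95 [185 185 186 186 186 186 142 161 176 189 203 215 226 235 234 224 211 196
 182 169 155 133 107 114 115 116 166 205 208 208]
140 [177 176 176 177 176 176 150 165 174 178 194 207 220 229 226 212 197 186
 178 166 153 129 109 106 106 105 105 169 176 176]
160 [173 173 173 172 173 173 145 162 173 119 189 209 224 230 228 212 194 184
 177 162 145 117  96  94  93  93  93 164 171 171]
180 [ 87  87  87  87  86  86  87  97 100 101 103 138 152 222 212 175 156 151
 144 109  99  94  86  86  86  85  85  85  85  85]
(254, 76) [485.3 308.  133. ]
(254.5, 150) [474.5 248.  133. ]
(255, 200) [466.6 203.  133. ]
(225, 54) [463.4 336.5  98. ]
(444, 54) [663.  299.1  98. ]
pred lid rear/left corners (np.float64(460.8309294672756), np.float64(336.7533147715083)) (np.float64(665.2143911483475), np.float64(298.13465877130824))
```

Both views put the bar at about (467,210), at a yaw of about -10.5°. I'll go down and grip it.

```bash
python3 -m creep '[{"tx":1,"ty":0,"tz":-30,"rx":0,"ry":0,"rz":0.004,"fingers":40},{"tx":1,"ty":0,"tz":-60,"rx":0,"ry":0,"rz":0.004,"fingers":40},{"tx":1,"ty":0,"tz":-85,"rx":0,"ry":0,"rz":0.004,"fingers":40},{"tx":1,"ty":0,"tz":-105,"rx":0,"ry":0,"rz":0.004,"fingers":40},{"tx":1,"ty":0,"tz":-116,"rx":0,"ry":0,"rz":0.004,"fingers":40},{"tx":1,"ty":0,"tz":-116,"rx":0,"ry":0,"rz":0.004,"fingers":120},{"tx":1,"ty":0,"tz":-116,"rx":0,"ry":0,"rz":0.004,"fingers":255},{"tx":1,"ty":0,"tz":-116,"rx":0,"ry":0,"rz":0.004,"fingers":255},{"tx":1,"ty":0,"tz":-116,"rx":0,"ry":0,"rz":0.004,"fingers":255},{"tx":1,"ty":0,"tz":-116,"rx":0,"ry":0,"rz":0.004,"fingers":255}]'
python3 -m creep '[{"tx":0,"ty":0,"tz":0,"rx":0,"ry":0,"rz":0,"fingers":255},{"tx":0,"ty":0,"tz":0,"rx":0,"ry":0,"rz":0,"fingers":255},{"tx":0,"ty":0,"tz":0,"rx":0,"ry":0,"rz":0,"fingers":255}]'
```

```text
t: 3.78
ee_pos: [467.2, 209.9, 115.0]
orientation: [-1.117, 1.342, -1.343]
ft_force: [-1.0, 0.8, -0.2]
width: 27.7
t: 4.15
ee_pos: [466.7, 209.8, 114.7]
orientation: [-1.118, 1.343, -1.343]
ft_force: [-2.3, 0.8, 1.5]
width: 13.1
```

```bash
python3 -m creep '[{"tx":0,"ty":0,"tz":3,"rx":0,"ry":0,"rz":0,"fingers":255},{"tx":0,"ty":0,"tz":10,"rx":0,"ry":0,"rz":0,"fingers":255},{"tx":0,"ty":0,"tz":25,"rx":0,"ry":0,"rz":0,"fingers":255},{"tx":0,"ty":0,"tz":45,"rx":0,"ry":0,"rz":0,"fingers":255},{"tx":0,"ty":0,"tz":65,"rx":0,"ry":0,"rz":0,"fingers":255},{"tx":0,"ty":0,"tz":80,"rx":0,"ry":0,"rz":0,"fingers":255},{"tx":0,"ty":0,"tz":85,"rx":0,"ry":0,"rz":0,"fingers":255},{"tx":0,"ty":0,"tz":85,"rx":0,"ry":0,"rz":0,"fingers":255},{"tx":0,"ty":0,"tz":85,"rx":0,"ry":0,"rz":0,"fingers":255}]'
python3 - <<'E'
from h import *
grab("wrist","w3.png"); grab("scene","s3.png"); print(ctrl.get_obs()["ee_pos"])
s=load("s3")[0]; cv2.imwrite("pics/s3z.png",cv2.resize(s[100:280,160:400],None,fx=3,fy=3,interpolation=cv2.INTER_CUBIC))
E
```

```text
t: 5.28
ee_pos: [466.7, 209.6, 199.1]
orientation: [-1.118, 1.343, -1.343]
ft_force: [-0.3, 0.1, -2.0]
width: 13.4
[466.75411341 209.66268776 198.99739781]
```

View pics/w3.png

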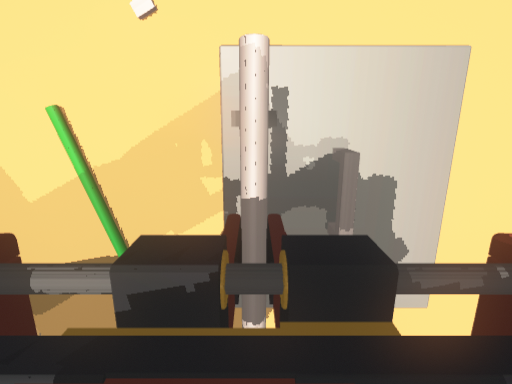

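View pics/s3z.png

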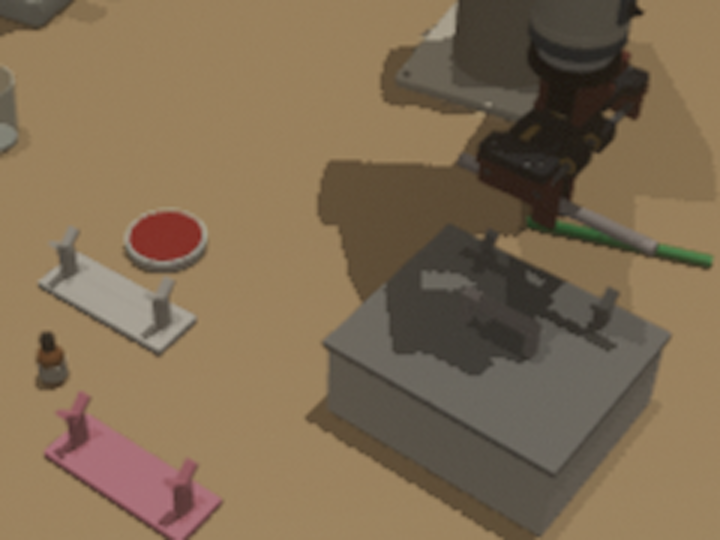

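The bar is held between the fingers in the wrist picture, with its far end at (254,38), and it clears the lid. I'll check that it's level by the far end, and find its yaw and the stand's more exactly.

Run:
```python
from h import *
a=np.radians(79.4); d=np.array([np.cos(a),np.sin(a),0]); c=np.array([466.7,210.5,210.])
print(proj("w3",[c+100*d+[0,0,h] for h in (-7,0,7)]), proj("w3",[c+100*d+[0,0,h+10] for h in (-7,0,7)]))
p=load("w3")[0].astype(int)
for v in (32,34,36,38,40,42): print(v,p[v,236:274:2].sum(1)//3)
for v in (60,100,160): print(v,p[v,236:274].sum(1)//3)
# stand corners / notches
for n,q in {"topL":(293,170.2),"topR":(323.5,173.2)}.items(): print(n,onz("top0",*q,60).round(1))
for yaw in (-8.3,-9):
  c,s=np.cos(np.radians(yaw)),np.sin(np.radians(yaw))
  P=[[591-s*y+c*x,-201+c*y+s*x,z] for y in (65,-65) for x,z in ((-14,64),(14,64),(0,50))]
  print(yaw,proj("scene0",P).round(1).tolist(),proj("top0",P).round(1).tolist())
s=load("scene0")[0]; cv2.imwrite("pics/s0z.png",cv2.resize(s[170:220,165:235],None,fx=11,fy=11,interpolation=cv2.INTER_CUBIC))
```

```text
[[252.48203503  43.16818976]
 [252.42725095  39.157126  ]
 [252.36644587  34.70522957]] [[252.40198501  37.30725844]
 [252.33829147  32.6438812 ]
 [252.26700139  27.42431697]]
32 [209 209 209 209 209 209 209 209 209 209 209 209 209 209 209 209 209 209
 209]
34 [209 209 209 209 211 217 220 230 238 245 239 227 220 227 211 209 209 209
 209]
36 [209 209 205 204 153 232 243 247 250 252 249 245 238 228 212 195 209 209
 209]
38 [209 209 189 207 225 231 243 247 250 252 249 245 238 228 214 194 162 209
 209]
40 [209 195 184 206 224 231 242 247 250 252 249 245 238 228 214 194 153 206
 209]
42 [209 195 185 206 225 231 243 248 247 249 249 244 238 228 214 193 152 206
 209]
60 [230 230 230 152 168 181 188 197 175 127 210 222 227 231 235 238 241 244
 243 240 236 232 227 222 215 206 200 195 185 175 188 181 143 192 223 225
 225 224]
100 [204 204 203 170 161 181 189 197 203 209 215 220 226 231 234 238 242 243
 241 237 233 227 222 217 210 203 198 191 181 171 164 145 139 218 224 147
 128 128]
160 [192 193 193 193 152 173 185 193 199 206 213 217 223 229 234 238 240 240
 238 233 227 219 213 208 203 198 192 182 172 163 153 125 183 190 190 121
 104 104]
topL [ 595.3 -134.8   60. ]
topR [ 580.1 -255.7   60. ]
-8.3 [[215.0, 192.3], [208.9, 197.7], [212.4, 198.3], [183.3, 175.4], [177.0, 180.3], [180.7, 181.2]] [[293.1, 172.3], [293.9, 165.3], [293.2, 169.2], [325.7, 176.1], [326.5, 169.1], [325.5, 173.1]]
-9 [[214.9, 192.5], [208.7, 197.8], [212.2, 198.5], [183.5, 175.3], [177.2, 180.2], [180.9, 181.0]] [[293.1, 172.1], [294.0, 165.1], [293.2, 169.0], [325.7, 176.3], [326.5, 169.3], [325.4, 173.3]]
```

View pics/s0z.png

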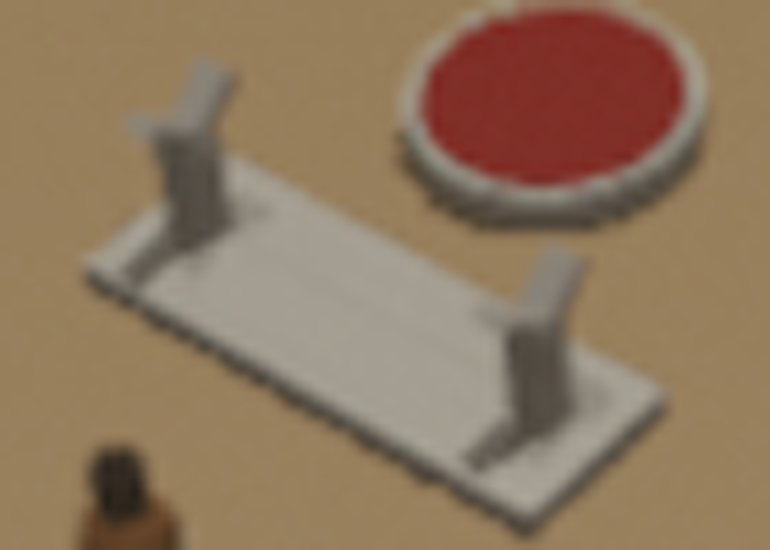

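The far end matches a level bar. I'll carry it over to hover above the stand.

```bash
python3 -m creep '[{"tx":8,"ty":-25,"tz":0,"rx":0,"ry":0,"rz":0.0,"fingers":255},{"tx":22,"ty":-70,"tz":0,"rx":0,"ry":0,"rz":0.005,"fingers":255},{"tx":38,"ty":-122,"tz":0,"rx":0,"ry":0,"rz":0.01,"fingers":255},{"tx":54,"ty":-174,"tz":0,"rx":0,"ry":0,"rz":0.015,"fingers":255},{"tx":70,"ty":-226,"tz":0,"rx":0,"ry":0,"rz":0.02,"fingers":255},{"tx":86,"ty":-278,"tz":0,"rx":0,"ry":0,"rz":0.025,"fingers":255},{"tx":102,"ty":-330,"tz":0,"rx":0,"ry":0,"rz":0.03,"fingers":255},{"tx":116,"ty":-380,"tz":0,"rx":0,"ry":0,"rz":0.038,"fingers":255},{"tx":124,"ty":-411,"tz":0,"rx":0,"ry":0,"rz":0.038,"fingers":255},{"tx":124,"ty":-411,"tz":0,"rx":0,"ry":0,"rz":0.038,"fingers":255}]'
python3 -m creep '[{"tx":0,"ty":0,"tz":-20,"rx":0,"ry":0,"rz":0,"fingers":255},{"tx":0,"ty":0,"tz":-40,"rx":0,"ry":0,"rz":0,"fingers":255},{"tx":0,"ty":0,"tz":-40,"rx":0,"ry":0,"rz":0,"fingers":255},{"tx":0,"ty":0,"tz":-40,"rx":0,"ry":0,"rz":0,"fingers":255}]'
python3 - <<'E'
from h import *
grab("wrist","w4.png"); grab("top","t4.png"); grab("scene","s4.png"); print(ctrl.get_obs()["ee_pos"])
s=load("s4")[0]; a=cv2.resize(s[110:230,140:260],None,fx=5,fy=5,interpolation=cv2.INTER_CUBIC)
cv2.imwrite("pics/s4z.png",a)
E
```

```text
t: 6.62
ee_pos: [591.2, -203.4, 198.8]
orientation: [-1.136, 1.318, -1.317]
ft_force: [-0.6, 1.1, -2.0]
width: 13.3
t: 7.12
ee_pos: [591.2, -200.6, 159.4]
orientation: [-1.138, 1.315, -1.314]
ft_force: [-0.6, -0.5, -2.0]
width: 13.2
[ 591.63804826 -201.15227768  160.34718146]
```

View pics/w4.png

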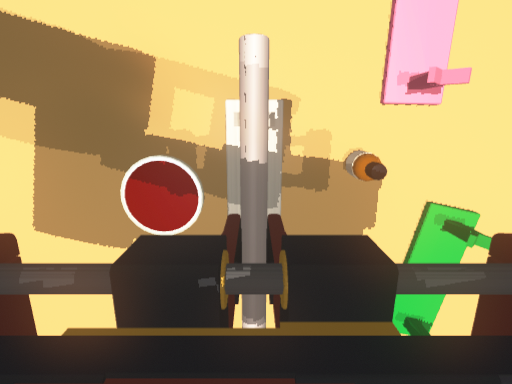

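View pics/s4z.png

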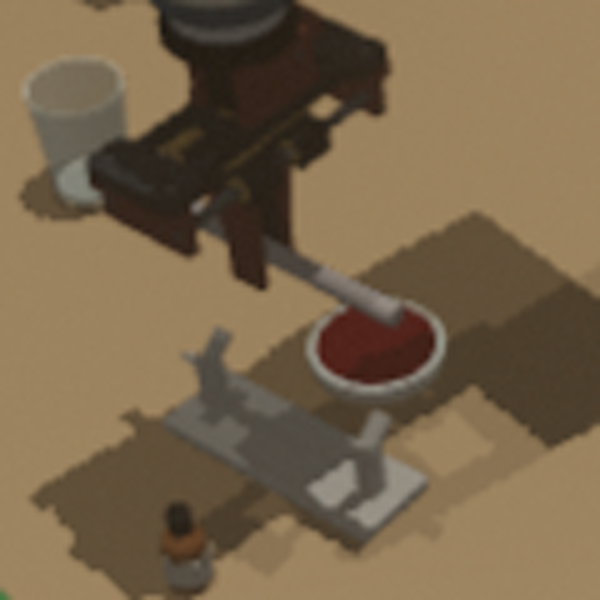

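The wrist picture shows the bar above the plate. The plate's far end is at about (227..280,100), and the dish at (162,195) and bottle at (368,168) are both clear. I'll zoom in to find the stand's lateral offset.

Run:
```python
from h import *
p=load("w4")[0]; cv2.imwrite("pics/w4z.png",cv2.resize(p[80:220,205:305],None,fx=5,fy=5,interpolation=cv2.INTER_NEAREST)[:600])
g=p.astype(int)
for v in (108,130,170,200): print(v,[tuple(x) for x in g[v,222:232].tolist()],[tuple(x) for x in g[v,274:296].tolist()])
```

```text
108 [(132, 212, 247), (133, 212, 247), (133, 212, 247), (180, 223, 244), (235, 249, 253), (248, 254, 255), (248, 254, 255), (248, 253, 255), (248, 253, 255), (247, 253, 255)] [(246, 253, 254), (245, 252, 254), (224, 238, 246), (151, 169, 184), (136, 153, 169), (135, 152, 168), (135, 151, 167), (137, 155, 170), (129, 145, 162), (90, 120, 149), (75, 116, 150), (73, 115, 150), (74, 115, 150), (73, 115, 150), (73, 115, 150), (73, 115, 150), (73, 115, 150), (119, 199, 241), (125, 208, 245), (124, 208, 245), (124, 208, 245), (125, 208, 246)]
130 [(132, 210, 245), (132, 209, 245), (132, 210, 245), (131, 195, 235), (213, 234, 246), (245, 252, 254), (247, 253, 254), (246, 253, 254), (245, 252, 254), (245, 253, 254)] [(207, 227, 239), (205, 226, 237), (239, 249, 253), (242, 251, 253), (161, 182, 200), (135, 153, 173), (136, 154, 174), (134, 153, 172), (115, 140, 163), (88, 125, 160), (83, 123, 159), (83, 123, 159), (82, 122, 159), (82, 122, 159), (82, 122, 159), (93, 145, 189), (95, 148, 194), (93, 148, 193), (138, 225, 252), (143, 231, 253), (143, 231, 253), (143, 231, 253)]
170 [(72, 110, 13
[... 343 characters left out ...]
141, 181), (89, 141, 180), (88, 141, 181), (88, 140, 180), (88, 141, 181), (88, 141, 181), (88, 141, 181), (87, 140, 181), (88, 141, 181), (87, 141, 181), (88, 141, 181)]
200 [(87, 138, 177), (87, 139, 177), (86, 139, 177), (87, 139, 178), (86, 138, 177), (105, 131, 151), (119, 134, 144), (126, 139, 148), (127, 141, 149), (126, 139, 147)] [(121, 134, 141), (122, 135, 143), (122, 136, 144), (122, 135, 144), (143, 158, 168), (162, 181, 192), (151, 169, 179), (97, 138, 169), (84, 137, 175), (84, 138, 176), (85, 138, 176), (84, 137, 176), (84, 138, 177), (85, 138, 176), (84, 138, 176), (85, 138, 177), (84, 138, 176), (85, 138, 177), (85, 138, 177), (84, 137, 176), (84, 138, 176), (85, 138, 177)]
```

View pics/w4z.png

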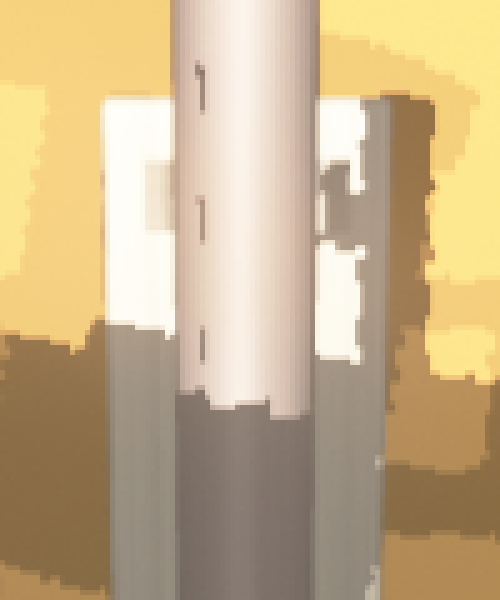

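Run:
```python
from h import *
def show(n,a,b,z):
    A=onz("w4",*a,z);B=onz("w4",*b,z); return (A+B)/2,np.linalg.norm(A-B)
L=[]
for v,l,r in ((108,225.3,282.4),(130,225.8,282),(170,226.6,281.2),(200,227.2,280.8)):
    m,w=show("w4",(l,v),(r,v),10); L.append(m); print("plate",m.round(1),w.round(1))
L=np.array(L); d=L[0]-L[-1]; print("yaw",np.degrees(np.arctan2(d[1],d[0]))-90)
m,w=show("w4",(234,119),(275.6,119),64); print("prong",m.round(1),w)
print("plate end",onz("w4",254,99.5,10).round(1))
g=load("w4")[0].astype(int).sum(2)//3
B=[]
for v in (50,70,90):
    print(v,g[v,234:274])
for v in (45,150):
    m,w=show("w4",(239.0,v),(268.8,v),171); 
    print(m,w)
c,s=np.cos(np.radians(-8.3)),np.sin(np.radians(-8.3))
for X in L: print("lateral vs (591,-201) yaw-8.3:", ((X[0]-591)*c+(X[1]+201)*s).round(1))
from scipy.spatial.transform import Rotation as Rn
o=ctrl.get_obs();R=Rn.from_rotvec(o["orientation"]).as_matrix();print(np.degrees(np.arctan2(R[1,2],R[0,2])),R.round(3),o["ee_pos"])
```

```text
plate [ 603.2 -124.5   10. ] 58.5
plate [ 600.1 -146.3   10. ] 58.7
plate [ 594.1 -188.1   10. ] 58.9
plate [ 589.4 -221.4   10. ] 59.4
yaw -8.11037963438342
prong [ 602.3 -135.6   64. ] 35.37873351608655
plate end [ 604.5 -116.3   10. ]
50 [209 209 209 210 195 154 184 199 208 218 226 232 236 240 243 246 248 249
 251 252 252 251 249 247 244 241 238 231 227 222 211 202 193 183 145 189
 208 210 209 210]
70 [210 210 210 209 209 152 168 181 190 198 205 182 214 223 228 232 236 239
 242 244 243 239 235 231 226 221 213 206 200 194 185 176 168 156 126 206
 209 209 210 210]
90 [194 194 194 194 194 156 166 182 190 198 205 212 217 223 227 231 236 239
 242 244 242 238 234 229 223 219 211 205 200 193 183 174 166 150 137 188
 193 193 193 193]
[ 605.97958382 -103.45460618  171.        ] 13.657840549582282
[ 599.14754969 -150.8353896   171.        ] 14.863866017903906
lateral vs (591,-201) yaw-8.3: 1.0
lateral vs (591,-201) yaw-8.3: 1.1
lateral vs (591,-201) yaw-8.3: 1.2
lateral vs (591,-201) yaw-8.3: 1.3
-8.290900826259762 [[-0.144  0.001  0.99 ]
 [-0.99  -0.    -0.144]
 [ 0.    -1.     0.001]] [ 591.63804826 -201.15227768  160.34718146]
```

In the same wrist view the bar and the stand agree to about 0.4 mm laterally and 0.2° in yaw. The prong estimate is distorted by shadow, so I'm not using it. I'll lower the bar.

```bash
python3 -m creep '[{"tx":0,"ty":0,"tz":-20,"rx":0,"ry":0,"rz":0,"fingers":255},{"tx":0,"ty":0,"tz":-45,"rx":0,"ry":0,"rz":0,"fingers":255},{"tx":0,"ty":0,"tz":-65,"rx":0,"ry":0,"rz":0,"fingers":255},{"tx":0,"ty":0,"tz":-80,"rx":0,"ry":0,"rz":0,"fingers":255},{"tx":0,"ty":0,"tz":-90,"rx":0,"ry":0,"rz":0,"fingers":255},{"tx":0,"ty":0,"tz":-97,"rx":0,"ry":0,"rz":0,"fingers":255},{"tx":0,"ty":0,"tz":-102,"rx":0,"ry":0,"rz":0,"fingers":255},{"tx":0,"ty":0,"tz":-105,"rx":0,"ry":0,"rz":0,"fingers":255},{"tx":0,"ty":0,"tz":-107,"rx":0,"ry":0,"rz":0,"fingers":255},{"tx":0,"ty":0,"tz":-107,"rx":0,"ry":0,"rz":0,"fingers":255}]'
python3 -m creep '[{"tx":0,"ty":0,"tz":-1,"rx":0,"ry":0,"rz":0,"fingers":255},{"tx":0,"ty":0,"tz":-2,"rx":0,"ry":0,"rz":0,"fingers":255},{"tx":0,"ty":0,"tz":-3,"rx":0,"ry":0,"rz":0,"fingers":255},{"tx":0,"ty":0,"tz":-3,"rx":0,"ry":0,"rz":0,"fingers":255}]'
python3 - <<'E'
from h import *
grab("scene","s5.png"); print(ctrl.get_obs()["ee_pos"],ctrl.get_obs()["ft_force"])
s=load("s5")[0]; cv2.imwrite("pics/s5z.png",cv2.resize(s[130:230,140:260],None,fx=6,fy=6,interpolation=cv2.INTER_CUBIC))
E
```

```text
t: 8.52
ee_pos: [591.2, -201.2, 52.8]
orientation: [-1.137, 1.315, -1.315]
ft_force: [0.1, 0.3, -1.9]
width: 13.5
t: 9.02
ee_pos: [591.1, -201.1, 49.6]
orientation: [-1.137, 1.315, -1.315]
ft_force: [-0.4, 0.5, -2.6]
width: 13.1
[ 591.08887927 -201.17176755   49.61605637] [ 0.43239242 -0.3224109  -2.28853279]
```

View pics/s5z.png

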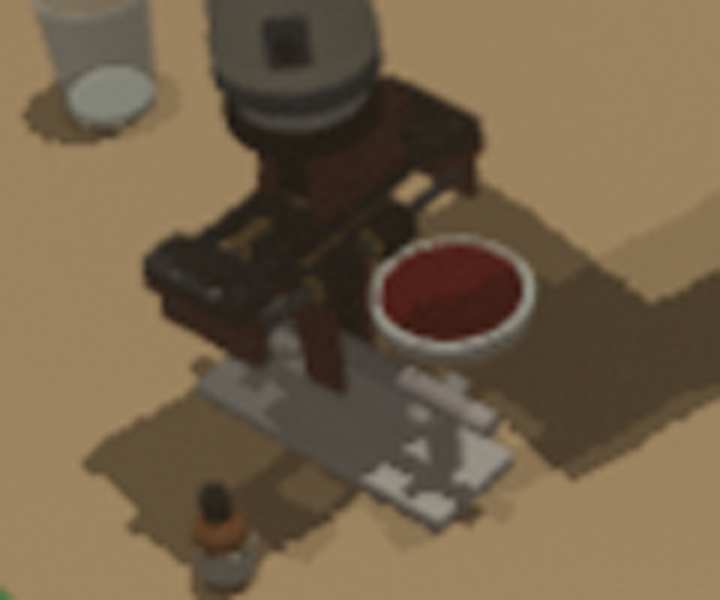

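There's no contact yet, as the force still shows only the weight. The bar's end at (450,400) sits between the prongs. I'll go on down in small steps.

```bash
python3 -m creep '[{"tx":0,"ty":0,"tz":-1,"rx":0,"ry":0,"rz":0,"fingers":255},{"tx":0,"ty":0,"tz":-1,"rx":0,"ry":0,"rz":0,"fingers":255}]'
python3 -m creep '[{"tx":0,"ty":0,"tz":-0.7,"rx":0,"ry":0,"rz":0,"fingers":255},{"tx":0,"ty":0,"tz":-0.7,"rx":0,"ry":0,"rz":0,"fingers":255}]'
```

```text
t: 9.32
ee_pos: [591.3, -201.2, 48.8]
orientation: [-1.137, 1.315, -1.315]
ft_force: [0.1, 0.5, -0.9]
width: 13.2
t: 9.57
ee_pos: [591.3, -201.3, 48.7]
orientation: [-1.137, 1.315, -1.316]
ft_force: [-2.7, 0.4, 5.2]
width: 13.2
```

Contact is at the expected height. I'll release and back out upward.

```bash
python3 -m creep '[{"tx":0,"ty":0,"tz":0.5,"rx":0,"ry":0,"rz":0,"fingers":200},{"tx":0,"ty":0,"tz":0.5,"rx":0,"ry":0,"rz":0,"fingers":150},{"tx":0,"ty":0,"tz":0.5,"rx":0,"ry":0,"rz":0,"fingers":80},{"tx":0,"ty":0,"tz":0.5,"rx":0,"ry":0,"rz":0,"fingers":60},{"tx":0,"ty":0,"tz":0.5,"rx":0,"ry":0,"rz":0,"fingers":60},{"tx":0,"ty":0,"tz":0.5,"rx":0,"ry":0,"rz":0,"fingers":60}]'
python3 -m creep '[{"tx":0,"ty":0,"tz":15,"rx":0,"ry":0,"rz":0,"fingers":60},{"tx":0,"ty":0,"tz":45,"rx":0,"ry":0,"rz":0,"fingers":60},{"tx":0,"ty":0,"tz":90,"rx":0,"ry":0,"rz":0,"fingers":60},{"tx":0,"ty":0,"tz":130,"rx":0,"ry":0,"rz":0,"fingers":60},{"tx":0,"ty":0,"tz":150,"rx":0,"ry":0,"rz":0,"fingers":60},{"tx":0,"ty":0,"tz":150,"rx":0,"ry":0,"rz":0,"fingers":60}]'
python3 - <<'E'
from h import *
grab("wrist","w6.png");grab("scene","s6.png"); print(ctrl.get_obs()["ee_pos"],ctrl.get_obs()["width"])
s=load("s6")[0]; cv2.imwrite("pics/s6z.png",cv2.resize(s[130:230,140:260],None,fx=6,fy=6,interpolation=cv2.INTER_CUBIC))
E
```

```text
t: 10.32
ee_pos: [591.2, -201.2, 48.5]
orientation: [-1.137, 1.315, -1.315]
ft_force: [0.1, 1.0, -0.6]
width: 65.1
t: 11.08
ee_pos: [591.9, -201.4, 200.1]
orientation: [-1.135, 1.313, -1.317]
ft_force: [0.2, 0.4, 0.1]
width: 67.1
[ 590.36609826 -200.90349033  197.35282229] 67.3113664180522
```

View pics/s6z.png

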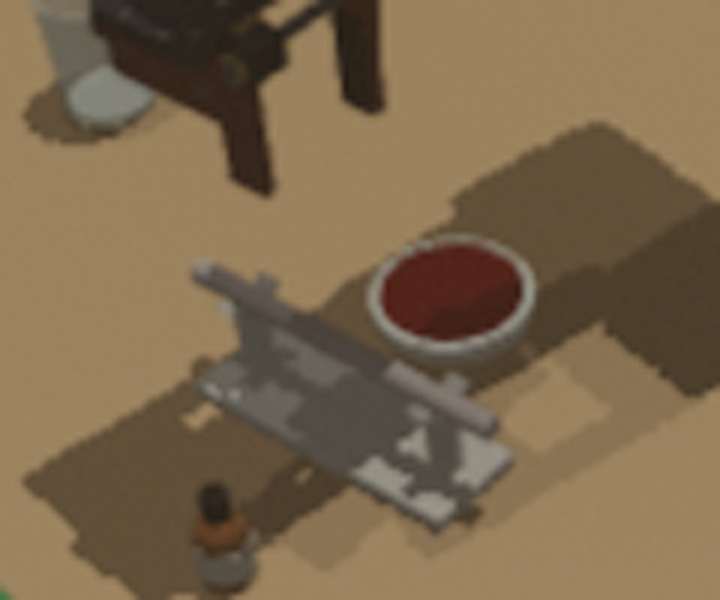

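View pics/w6.png

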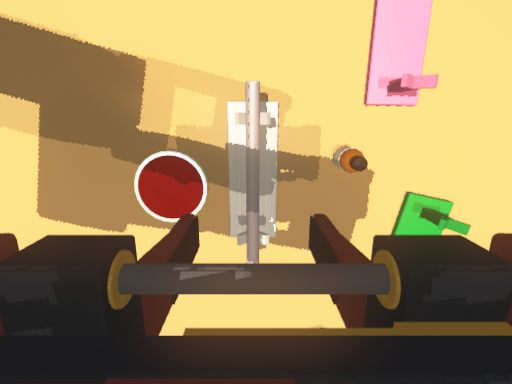

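In both pictures the bar lies across both notches, with its wrist-view ends at (252,82) and (253,262). Next I'll check those numbers and work out the move to the handle.

Run:
```python
from h import *
print(onz("w6",252.8,82,60).round(1),onz("w6",252.8,150,67).round(1), onz("w6",252.8,250,67).round(1))
a=np.radians(81.8);d=np.array([np.cos(a),np.sin(a),0]);c=np.array([592,-200.6,60])
e=proj("s6",[c+100*d,c-100*d,c]); print(e,((e-[140,130]+.5)*6-.5).round(0))
```

```text
[ 606.8 -101.7   60. ] [ 597.4 -166.1   67. ] [ 581.7 -274.1   67. ]
[[221.07445221 201.03594023]
 [172.08708855 174.68010262]
 [195.81668167 187.44693178]] [[489. 429.]
 [195. 271.]
 [337. 347.]]
```

```bash
python3 -m creep '[{"tx":-4,"ty":30,"tz":0,"rx":0,"ry":0,"rz":0,"fingers":60},{"tx":-10,"ty":80,"tz":0,"rx":0,"ry":0,"rz":-0.01,"fingers":60},{"tx":-17,"ty":135,"tz":0,"rx":0,"ry":0,"rz":-0.015,"fingers":60},{"tx":-24,"ty":190,"tz":0,"rx":0,"ry":0,"rz":-0.02,"fingers":60},{"tx":-31,"ty":245,"tz":0,"rx":0,"ry":0,"rz":-0.03,"fingers":60},{"tx":-38,"ty":300,"tz":0,"rx":0,"ry":0,"rz":-0.04,"fingers":60},{"tx":-45,"ty":350,"tz":0,"rx":0,"ry":0,"rz":-0.04,"fingers":60},{"tx":-51,"ty":397,"tz":0,"rx":0,"ry":0,"rz":-0.04,"fingers":60},{"tx":-51,"ty":397,"tz":0,"rx":0,"ry":0,"rz":-0.04,"fingers":60},{"tx":-51,"ty":397,"tz":0,"rx":0,"ry":0,"rz":-0.04,"fingers":60}]'
python3 - <<'E'
from h import *
grab("wrist","w7.png");grab("top","t7.png"); print(ctrl.get_obs()["ee_pos"],ctrl.get_obs()["orientation"])
for P in ([540,196,136],): print(proj("w7",P))
E
```

```text
t: 12.42
ee_pos: [539.3, 195.3, 197.0]
orientation: [-1.119, 1.345, -1.344]
ft_force: [-0.7, -0.3, -0.3]
width: 67.3
[539.84801285 194.62670738 197.59913296] [-1.11714845  1.34575986 -1.3449352 ]
[[253.55590509 203.86349921]]
```

View pics/w7.png

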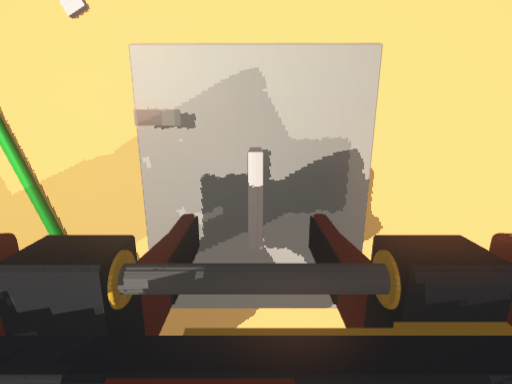

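The handle runs from (255.5,150) to (256,248) in the wrist picture, centred between the fingers at (195,220) and (315,220).

Run:
```python
from h import *
g=load("w7")[0].astype(int).sum(2)//3
for v in (160,180,210,235): print(v,g[v,244:268])
print(g[144:158,255],g[235:262,255])
for q in [(255.7,151),(255.7,180),(255.7,248)]: print(onz("w7",*q,136).round(1))
for q in [(130,44),(381,44)]: print(onz("w7",*q,98).round(1))
```

```text
160 [178 178 177 151 226 238 239 238 235 235 235 234 231 230 229 230 229 227
 213 123  98  99  98  97]
180 [ 90  90  90  91 216 236 239 237 234 234 235 232 230 229 229 229 229 228
 209 115  89  90  89  90]
210 [ 85  86  86  85 111 117 118 117 115 116 117 116 115 115 115 116 116 115
 111  89  85  86  85  85]
235 [109 109 108 108 110 113 114 115 114 114 114 113 112 111 112 114 113 112
 107 108 108 108 108 109]
[177 177 170 145 124 123 121 145 205 232 233 233 233 233] [113 113 114 114 113 113 113 112 113 113 113 113 112 112 109 109 108 109
 109 108 108 109 108 109 108 108 108]
[549.2 236.5 136. ]
[545.1 214.6 136. ]
[534.8 158.6 136. ]
[463.9 336.2  98. ]
[664.3 299.   98. ]
```

```bash
python3 -m creep '[{"tx":0.5,"ty":1,"tz":-20,"rx":0,"ry":0,"rz":0,"fingers":60},{"tx":0.5,"ty":1,"tz":-45,"rx":0,"ry":0,"rz":0,"fingers":60},{"tx":0.5,"ty":1,"tz":-65,"rx":0,"ry":0,"rz":0,"fingers":60},{"tx":0.5,"ty":1,"tz":-76,"rx":0,"ry":0,"rz":0,"fingers":60},{"tx":0.5,"ty":1,"tz":-80,"rx":0,"ry":0,"rz":0,"fingers":60},{"tx":0.5,"ty":1,"tz":-80,"rx":0,"ry":0,"rz":0,"fingers":140},{"tx":0.5,"ty":1,"tz":-80,"rx":0,"ry":0,"rz":0,"fingers":255},{"tx":0.5,"ty":1,"tz":-80,"rx":0,"ry":0,"rz":0,"fingers":255},{"tx":0.5,"ty":1,"tz":-80,"rx":0,"ry":0,"rz":0,"fingers":255},{"tx":0.5,"ty":1,"tz":-80,"rx":0,"ry":0,"rz":0,"fingers":255}]'
python3 -m creep '[{"tx":0,"ty":0,"tz":0,"rx":0,"ry":0,"rz":0,"fingers":255},{"tx":0,"ty":0,"tz":0,"rx":0,"ry":0,"rz":0,"fingers":255},{"tx":0,"ty":0,"tz":0,"rx":0,"ry":0,"rz":0,"fingers":255},{"tx":0,"ty":0,"tz":0,"rx":0,"ry":0,"rz":0,"fingers":255}]'
```

```text
t: 13.78
ee_pos: [540.7, 196.9, 118.7]
orientation: [-1.116, 1.344, -1.344]
ft_force: [0.1, -1.1, 0.1]
width: 21.0
t: 14.28
ee_pos: [540.6, 196.9, 118.5]
orientation: [-1.116, 1.344, -1.344]
ft_force: [-0.0, 0.8, 1.2]
width: 12.1
```

The handle is gripped at 12.1 mm with no side load. I'll pull slowly.

```bash
python3 -m creep '[{"tx":0,"ty":0,"tz":0.7,"rx":0,"ry":0,"rz":0,"fingers":255},{"tx":0,"ty":0,"tz":1.4,"rx":0,"ry":0,"rz":0,"fingers":255},{"tx":0,"ty":0,"tz":2.1,"rx":0,"ry":0,"rz":0,"fingers":255},{"tx":0,"ty":0,"tz":2.8,"rx":0,"ry":0,"rz":0,"fingers":255},{"tx":0,"ty":0,"tz":3.5,"rx":0,"ry":0,"rz":0,"fingers":255},{"tx":0,"ty":0,"tz":3.5,"rx":0,"ry":0,"rz":0,"fingers":255}]'
```

```text
t: 15.02
ee_pos: [540.1, 196.7, 121.5]
orientation: [-1.117, 1.345, -1.344]
ft_force: [1.1, 0.5, -14.4]
width: 12.2
```

```bash
python3 -m creep '[{"tx":0,"ty":0,"tz":0.7,"rx":0,"ry":0,"rz":0,"fingers":255},{"tx":0,"ty":0,"tz":1.4,"rx":0,"ry":0,"rz":0,"fingers":255},{"tx":0,"ty":0,"tz":2.1,"rx":0,"ry":0,"rz":0,"fingers":255},{"tx":0,"ty":0,"tz":2.8,"rx":0,"ry":0,"rz":0,"fingers":255},{"tx":0,"ty":0,"tz":3.5,"rx":0,"ry":0,"rz":0,"fingers":255},{"tx":0,"ty":0,"tz":3.5,"rx":0,"ry":0,"rz":0,"fingers":255}]'
python3 -m creep '[{"tx":0,"ty":0,"tz":0.7,"rx":0,"ry":0,"rz":0,"fingers":255},{"tx":0,"ty":0,"tz":1.4,"rx":0,"ry":0,"rz":0,"fingers":255},{"tx":0,"ty":0,"tz":2.1,"rx":0,"ry":0,"rz":0,"fingers":255},{"tx":0,"ty":0,"tz":2.8,"rx":0,"ry":0,"rz":0,"fingers":255},{"tx":0,"ty":0,"tz":2.8,"rx":0,"ry":0,"rz":0,"fingers":255}]'
```

```text
t: 15.78
ee_pos: [540.6, 196.9, 125.8]
orientation: [-1.116, 1.344, -1.344]
ft_force: [-1.8, -0.4, -8.9]
width: 11.4
t: 16.4
ee_pos: [540.8, 197.0, 128.8]
orientation: [-1.115, 1.344, -1.344]
ft_force: [-4.9, 0.9, -1.2]
width: 11.8
```

The seal is giving: the force has fallen from 14.4 N to 1.2 N. I'll go on up to about 31 mm.

```bash
python3 -m creep '[{"tx":0,"ty":0,"tz":1,"rx":0,"ry":0,"rz":0,"fingers":255},{"tx":0,"ty":0,"tz":2.5,"rx":0,"ry":0,"rz":0,"fingers":255},{"tx":0,"ty":0,"tz":4,"rx":0,"ry":0,"rz":0,"fingers":255},{"tx":0,"ty":0,"tz":5.5,"rx":0,"ry":0,"rz":0,"fingers":255},{"tx":0,"ty":0,"tz":7,"rx":0,"ry":0,"rz":0,"fingers":255},{"tx":0,"ty":0,"tz":8.5,"rx":0,"ry":0,"rz":0,"fingers":255},{"tx":0,"ty":0,"tz":10,"rx":0,"ry":0,"rz":0,"fingers":255},{"tx":0,"ty":0,"tz":10,"rx":0,"ry":0,"rz":0,"fingers":255}]'
python3 -m creep '[{"tx":0,"ty":0,"tz":1.5,"rx":0,"ry":0,"rz":0,"fingers":255},{"tx":0,"ty":0,"tz":3,"rx":0,"ry":0,"rz":0,"fingers":255},{"tx":0,"ty":0,"tz":5,"rx":0,"ry":0,"rz":0,"fingers":255},{"tx":0,"ty":0,"tz":7,"rx":0,"ry":0,"rz":0,"fingers":255},{"tx":0,"ty":0,"tz":9,"rx":0,"ry":0,"rz":0,"fingers":255},{"tx":0,"ty":0,"tz":11,"rx":0,"ry":0,"rz":0,"fingers":255},{"tx":0,"ty":0,"tz":11,"rx":0,"ry":0,"rz":0,"fingers":255},{"tx":0,"ty":0,"tz":11,"rx":0,"ry":0,"rz":0,"fingers":255},{"tx":0,"ty":0,"tz":11,"rx":0,"ry":0,"rz":0,"fingers":255}]'
python3 - <<'E'
from h import *
grab("scene","s8.png");grab("wrist","w8.png"); o=ctrl.get_obs(); print(o["ee_pos"],o["ft_force"],o["width"],o["moment"])
s=load("s8")[0]; cv2.imwrite("pics/s8z.png",cv2.resize(s[120:290,150:400],None,fx=3,fy=3,interpolation=cv2.INTER_CUBIC))
E
```

```text
t: 17.4
ee_pos: [541.0, 196.8, 138.2]
orientation: [-1.115, 1.344, -1.344]
ft_force: [0.2, -0.2, -3.5]
width: 11.8
t: 18.52
ee_pos: [540.6, 196.8, 149.2]
orientation: [-1.116, 1.344, -1.344]
ft_force: [-0.8, -0.4, -3.7]
width: 11.8
[540.58458203 196.82384289 149.21018001] [ 0.09154804 -0.27756381 -4.41846383] 11.761546120885678 [-0.04035563 -0.03026355 -0.02087752]
```

View pics/s8z.png

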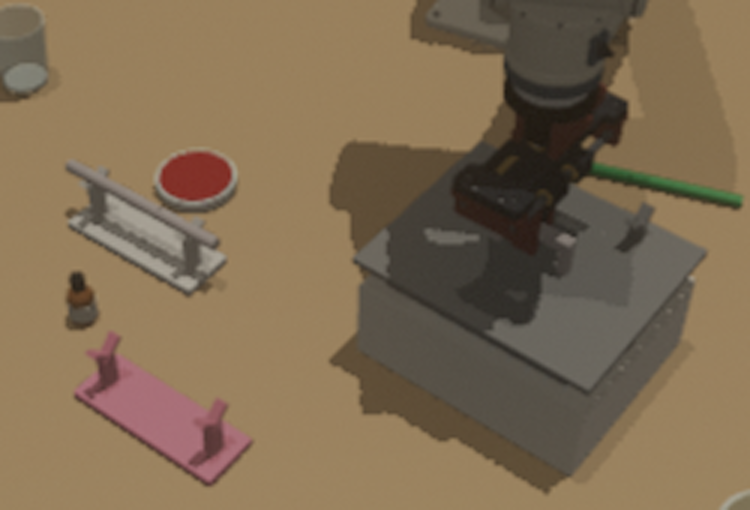

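View pics/w8.png

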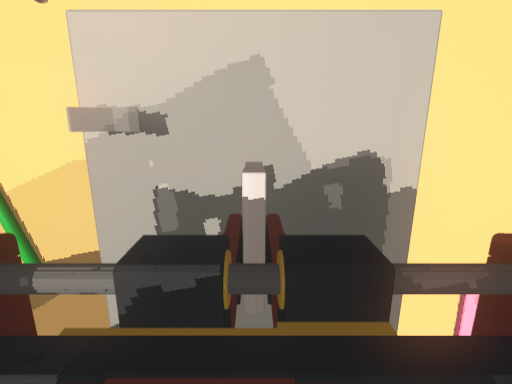

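The lid is up, level in both views, and the bar is still in both notches. The wrist picture has the lid's left edge from (69,12) to (440,12), so I can work out the lid's height from its known 208 mm width, in case the grip slipped.

Run:
```python
from h import *
from scipy.optimize import brentq
def zof(f,a,b): return brentq(lambda z:np.linalg.norm(onz(f,*a,z)-onz(f,*b,z))-208,50,200)
print("shut",zof("w7",(129.7,44),(381.3,44)),"now",zof("w8",(69.3,12),(440,12)))
z=zof("w8",(69.3,12),(440,12)); print(onz("w8",69.3,12,z),onz("w8",440,12,z))
s=load("s8")[0]
# scene: front-right corners of lid vs prediction at gaps
c,sn=np.cos(np.radians(-10.6)),np.sin(np.radians(-10.6))
for gap in (24,28,31,34):
  P=[[540.6+c*x-sn*y,196.8+sn*x+c*y,98+gap] for x,y in ((104,-124),(104,124),(-104,124))]
  print(gap,((proj("s8",P)-[150,120]+.5)*3-.5).round(1).tolist())
```

```text
shut 93.37171915482213 now 124.27892265003815
[462.3388277  337.2370949  124.27892265] [666.83335667 299.21095099 124.27892265]
24 [[349.8, 262.3], [586.8, 395.9], [706.2, 254.1]]
28 [[349.8, 259.2], [587.4, 392.8], [707.0, 251.1]]
31 [[349.8, 256.9], [587.8, 390.5], [707.6, 248.7]]
34 [[349.8, 254.5], [588.2, 388.2], [708.2, 246.4]]
```

Both views put the gap at about 31 mm. The wrist view shows a 30.9 mm rise, which matches the TCP's 30.7 mm, so the grip hasn't slipped. I'll hand in.

```bash
python3 -c "
from workcell import ctrl
o=ctrl.get_obs();print(o['t'],o['ft_force'],o['width'],abs(o['qvel']).max())
print(ctrl.close_job())"
```

```text
18.625 [ 0.09154804 -0.27756381 -4.41846383] 11.761546120885678 0.0013472668095743416
the job is handed in; nothing more can be done
None
```

I moved the bar from the lid into both notches of the aluminium stand and let go of it. Then I pulled the lid slowly up by its handle until the seal gave, and handed the job in at 18.6 s with the lid held over the box. The job reports no verdict, so the result rests on these checks:

- **Bar:** it lies level across both notches. Its far end is within about 1 mm of where it should be, and the last scene picture shows it still there.
- **Lid:** the gap is about 31 mm by the wrist view (30.9 mm), the tool's rise (30.7 mm) and the scene view. The force is 4.4 N, about the lid's weight, with almost no side load, so it is not touching the box. The arm was still when I handed in.
- **Seal:** the highest pull I read was 14.4 N, and the lid did not jump.
- **Other things on the bench:** the dish by the stand, bottle and beaker look unmoved in the last scene picture. I did not measure any of them or re-check the rest.

**Where checks failed or disagreed:**
- The first two move calls were refused because rows lacked some keys; nothing moved.
- The cameras differed by about 2 mm on bar and handle positions, so I used values in between.
- The wrist view's absolute lid height read about 5 mm low, so I relied only on the change in height.
- I did not use one reading of the stand's prongs, because shadow spoiled it.

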